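# Open the food caddy by its lever and let the lid down softly

## Robot

A 6-joint arm with a two-finger parallel gripper is mounted at the origin on a cart in front of the work surface, level with it; the furniture and walls round the work are solid. World frame = base frame: x ahead of the robot, y to its left, z up, the work surface at z = 0. Lengths are in m, angles in rad, forces in N, time in s.
With the tool pointing down it reaches from about 0.275 to 1 m from the base axis. Payload 8.4 kg.
Tool frame: the origin (TCP) lies on the centre line of the jaws, within the pads' length; the fingertips stand 17 mm ahead of it and the grasp point (between the pads) lies 2 mm behind it (bot.tcp_to_tips is the z of the fingertips in the tool frame, in m); z points along the fingers, y is the line along which they close (so a half turn about z gives the same grasp; the last joint's range is limited). The gripper opens to 85 mm and grips with 20 to 120 N. Pads are 22 mm wide; open, the fingers measure 114 mm over their backs; the gripper's body (76 mm by 85 mm) begins 54 mm behind the grasp point. The pads swing forward as they close: fully open they stand 13 mm farther back than shut.
Start: joints at [-1.165, 0.353, 1.633, -0, 1.155, -0.002], TCP at [0.248, -0.574, 0.248] pointing down, gripper open.
Joint ranges: [-2.63, 2.63], [-0.92, 2.1], [0.06, 2.66], [-1.3, 4.44], [0, 2.69], [-3.02, 3.02]. Speed limits (rad/s): [2.22, 2.22, 2.79, 3.14, 3.14, 3.14].

## Interface

Orientations are given as a unit quaternion [x, y, z, w].
In Python, from workcell import bot, hand, kinematics, get_obs, vision, hand_in gives the robot as it stands. The module is installed in compiled form; this text tells all that it offers. Calls block until the motion is done:
- bot.reach(position, orientation): joint-space move of the TCP to a pose.
- bot.servo_line(position, ori=None, velocity=0.15): straight line of the TCP; ori=None keeps the orientation; velocity is the mean speed in m/s.
- bot.goto_joints(angles): joint-space move.
- hand.move_gripper(opening, strength=None): finger opening in m; strength is the grip in N (None keeps the last); returns when the fingers have stopped.
- bot.dwell(seconds).
- kinematics.solve_ik(position, orientation): joint angles nearest the present ones, or None.
- get_obs(): the state.
- vision.read_camera(name): name is "side" or "top"; returns a dict with "frame" (384x512x3 uint8, red, green, blue), "intrinsics" (3x3 intrinsics, pixels), "view" (4x4, takes a point from world to camera coordinates). Camera axes: x right, y down, z forward; pixel columns grow to the right and rows downward; lengths in m; the calibration is good to about 2 mm. A picture is of the moment at which its call begins. There is no depth.
A pose or a line that the arm cannot do raises bot.IKError and nothing moves.
- hand_in(): hands the job in; it is judged then, once.
The state is a dict: "time_s": time; "joint_pos": joint angles; "joint_vel": joint speeds; "joint_efforts": joint torques, N m; "position": TCP position; "orientation": TCP orientation; "wrist_force": force on the tool from outside, world axes, zero at the start; "ft_torque": the same for the moment, N m; "gripper_width": finger opening in m; "grip_force": force on a finger pad.
Only numpy, scipy, OpenCV 4.12 (cv2) and the standard library are available. Lean on these libraries where they do the work, as an engineer would, in place of code of your own. Each camera call takes 0.05 s, during which the arm holds its last target. There are 200 camera calls.

## Task

Press the front lever of the caddy with the green lid all the way down so that its lid stands fully open, and keep it there for at least three seconds while the scraps go in. Then let the lever rise slowly under your fingertips, so that the lid eases down and closes without slamming, and move clear. Work the lid by the lever only, without touching the lids, lift nothing, and leave both caddies, the blue lid and the things round them as they stand.

Things in the scene. Friction and masses are not known exactly. Their poses are not given: they have to be found in the camera images.
- green_caddy: worktop caddy: white open-topped box 150 mm deep (x), 135 mm wide (y), green lid, green lever paddle in front. Loose, about 3.4 kg. Origin: centre of its underside; z up; its front (lever side) faces its own -x, front wall at x = -75 mm, top of the shut lid at z = 152 mm. The other caddy is alike but blue
- green_pad (a point): centre of the upper face of the green paddle, the place to press. Paddle 42 mm long (caddy's x), 64 mm wide, 9 mm thick, 86 mm in front of the front wall. At rest this point is 89 mm above the worktop and the face slopes 0.25 rad, front edge higher; pressed fully it is 49 mm above it. It goes almost straight down, shifting under 6 mm horizontally
- green_lever (a joint): lever of the green caddy: 0 at rest (up), 0.40 rad pressed to its stop; pivot 100 mm behind the paddle's centre, 58 mm above the worktop. Geared to the lid: lid angle = 3 x lever angle. Pressing takes 5 to 10 N at first, less as the lid rises. The lid's weight alone brings it back up; no catch, no soft close: let go while the lid is up and it slams
- green_lid (a joint): green lid's angle: 0 shut, 1.2 rad fully up. Hinged along the rear top edge of the caddy, its front edge rises and swings back away from the lever; falls by its own weight (0.24 to 0.45 kg); a soft close takes a second or more
- green_lid_panel: green lid panel, 152 x 139 mm, 20 mm thick with its crown, at the top of the green caddy; origin at its middle, 13 mm below its top; the hinge lies 77 mm from there along its own +x (x = +76 mm, z = 139 mm in the caddy)
- blue_caddy: worktop caddy: white open-topped box 150 mm deep (x), 135 mm wide (y), blue lid, blue lever paddle in front. Loose, about 3.4 kg. Origin: centre of its underside; z up; its front (lever side) faces its own -x, front wall at x = -75 mm, top of the shut lid at z = 152 mm. The other caddy is alike but green
- blue_pad (a point): centre of the upper face of the blue paddle, the place to press. Paddle 42 mm long (caddy's x), 64 mm wide, 9 mm thick, 86 mm in front of the front wall. At rest this point is 89 mm above the worktop and the face slopes 0.25 rad, front edge higher; pressed fully it is 49 mm above it. It goes almost straight down, shifting under 6 mm horizontally
- blue_lever (a joint): lever of the blue caddy: 0 at rest (up), 0.40 rad pressed to its stop; pivot 100 mm behind the paddle's centre, 58 mm above the worktop. Geared to the lid: lid angle = 3 x lever angle. Pressing takes 5 to 10 N at first, less as the lid rises. The lid's weight alone brings it back up; no catch, no soft close: let go while the lid is up and it slams
- blue_lid (a joint): blue lid's angle: 0 shut, 1.2 rad fully up. Hinged along the rear top edge of the caddy, its front edge rises and swings back away from the lever; falls by its own weight (0.24 to 0.45 kg); a soft close takes a second or more
- blue_lid_panel: blue lid panel, 152 x 139 mm, 20 mm thick with its crown, at the top of the blue caddy; origin at its middle, 13 mm below its top; the hinge lies 77 mm from there along its own +x (x = +76 mm, z = 139 mm in the caddy)
- timer: red and white wind-up kitchen timer, 66 mm across, 56 mm tall; origin at the centre of its underside, z up; a bystander
- mug: cream mug with a blue inside, 63 x 88 mm with its handle, 50 mm tall; origin at the centre of its underside, z up; a bystander
- salt: salt shaker, 44 mm across, 90 mm tall; origin at the centre of its underside, z up; a bystander

How it is judged:
By the outcome, as a careful person would: the job done as asked, in the order asked, and still so for the second after the job is handed in, with the robot touching nothing.
It also fails if it takes over 48 s, if anything falls off the work surface, if the arm or the gripper's body presses on something with over 40 N, if the wrist force passes 120 N, or if a joint passes its speed limit or range.

## Working session

There is one attempt and no reset: what is moved stays moved. The work goes in short steps, each a Python script; the robot and the scene stay as the last script left them, time stands still between calls to the robot, and variables do not carry over. Pictures are saved under pics/ and viewed, at most 10 in all, crops included, and the job is handed in when it is done.

```bash
mkdir -p pics; python3 - <<'E'
from workcell import *
import cv2,numpy as np
for n in("side","top"):
    c=vision.read_camera(n);cv2.imwrite(f"pics/{n}0.png",c["frame"][:,:,::-1]);np.savez(f"{n}0.npz",**c)
    print(n,c["intrinsics"].tolist(),np.round(c["view"],3).tolist())
o=get_obs();print(o["time_s"],o["orientation"],o["wrist_force"],bot.tcp_to_tips)
E
```

```text
side [[374.9460884825023, 0.0, 255.58424640351933], [0.0, 374.9460884825023, 192.61421242971522], [0.0, 0.0, 1.0]] [[0.058, -0.998, 0.016, 0.145], [-0.848, -0.058, -0.527, 0.586], [0.527, 0.017, -0.85, 0.617], [0.0, 0.0, 0.0, 1.0]]
top [[480.6217972126799, 0.0, 258.6669441947785], [0.0, 480.6217972126799, 197.84155201597645], [0.0, 0.0, 1.0]] [[0.009, -0.999, 0.031, 0.178], [-0.993, -0.013, -0.12, 0.599], [0.12, -0.03, -0.992, 1.063], [0.0, 0.0, 0.0, 1.0]]
0.1 [ 9.79288756e-01  2.02467647e-01 -1.27439231e-04 -6.06902169e-04] [-0.32878049 -0.20625055  0.04652893] 0.017
```

View pics/top0.png

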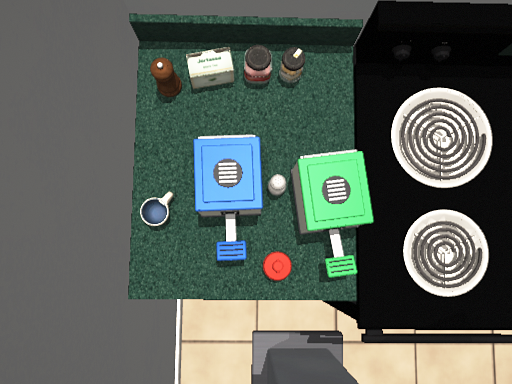

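View pics/side0.png

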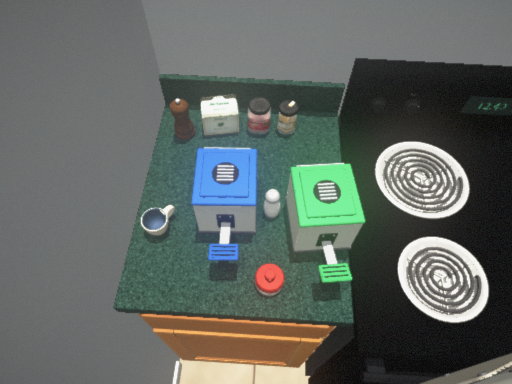

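```bash
cat > loc.py <<'E'
import numpy as np,cv2
def ray(c,uv,z):
    V=np.array(c["view"]);R,t=V[:3,:3],V[:3,3];o=-R.T@t
    d=R.T@np.linalg.inv(c["intrinsics"])@np.array([*uv,1.]);return o+d*(z-o[2])/d[2]
def greens(c):
    h=cv2.cvtColor(np.ascontiguousarray(c["frame"]),cv2.COLOR_RGB2HSV)
    m=cv2.inRange(h,(50,150,100),(75,255,255))
    m=cv2.morphologyEx(m,cv2.MORPH_CLOSE,np.ones((7,7)))
    cs=[k for k in cv2.findContours(m,cv2.RETR_EXTERNAL,cv2.CHAIN_APPROX_SIMPLE)[0] if cv2.contourArea(k)>150]
    return sorted(cs,key=cv2.contourArea,reverse=True)
E
python3 - <<'E'
from loc import *
for n in("side","top"):
    c=dict(np.load(n+"0.npz"));
    for k,z in zip(greens(c)[:3],(0.148,0.087,.087)):
        P=np.array([ray(c,p,z)[:2] for p in k[:,0,:].astype(float)])
        r=cv2.minAreaRect((P*1000).astype(np.float32));print(n,cv2.contourArea(k),cv2.boundingRect(k),np.round(r[0],1),np.round(r[1],1),round(r[2],1))
    for nm,lo,hi,z in(("timer",(0,150,120),(8,255,255),.04),):
        m=cv2.inRange(cv2.cvtColor(c["frame"],cv2.COLOR_RGB2HSV),lo,hi);k=max(cv2.findContours(m,0,2)[0],key=cv2.contourArea);print(nm,ray(c,cv2.minEnclosingCircle(k)[0],z))
E
```

```text
timer [0.43803609 0.14131635 0.04      ]
top 827.0 (307, 151, 67, 78) [602.3  22.4] [151.1 121.4] 7.9
top 526.0 (325, 255, 33, 23) [446.5   8.4] [42.2 65.3] 8.4
timer [0.44493824 0.14306504 0.04      ]
```

```bash
sed -i 's/(50,150,100),(75,255,255)/(48,140,110),(80,255,255)/' loc.py; python3 - <<'E'
from loc import *
for n,(u,v) in(("side",(335,272)),("top",(340,266))):
    c=dict(np.load(n+"0.npz"));h=cv2.cvtColor(c["frame"],cv2.COLOR_RGB2HSV)
    print(h[v,u-6:u+6].tolist(), h[v-70,u-5].tolist(),h[v-80,u-10].tolist())
    for k in greens(c):
      for z in (0.148,0.087):
        P=np.array([ray(c,p,z)[:2] for p in k[:,0,:].astype(float)])
        r=cv2.minAreaRect((P*1000).astype(np.float32));print(n,z,cv2.boundingRect(k),np.round(r[0],1),np.round(r[1],1),round(r[2],1))
E
```

```text
[[66, 117, 131], [67, 118, 134], [67, 124, 158], [67, 133, 194], [67, 136, 193], [67, 138, 198], [67, 139, 222], [67, 138, 227], [67, 140, 226], [67, 138, 226], [67, 139, 228], [67, 141, 226]] [66, 75, 115] [62, 25, 154]
side 0.148 (319, 263, 34, 19) [416.7  20.2] [32.9 57.4] 14.8
side 0.087 (319, 263, 34, 19) [439.4   7. ] [35.8 62.5] 14.8
[[150, 16, 65], [71, 39, 72], [75, 18, 56], [67, 98, 127], [67, 99, 136], [67, 129, 182], [67, 138, 177], [67, 148, 229], [67, 150, 233], [67, 148, 232], [67, 147, 239], [67, 147, 239]] [135, 8, 68] [0, 0, 255]
top 0.148 (298, 151, 76, 80) [601.2  31. ] [151.3 138.4] 7.7
top 0.087 (298, 151, 76, 80) [609.7  19.4] [160.8 147.1] 7.7
top 0.148 (325, 255, 32, 23) [447.4  21.2] [39.5 60.3] 8.5
top 0.087 (325, 255, 32, 23) [446.3   9. ] [42.  64.1] 8.5
```

```bash
cat > mv.py <<'E'
from workcell import *
import numpy as np
yaw=np.deg2rad(7.8);Q=[np.cos(yaw/2),np.sin(yaw/2),0,0]
PAD=np.array([.445,.009]);F=np.array([-np.cos(yaw),-np.sin(yaw)])
def pose(zt):  # tip height -> TCP position following the paddle arc
    z=min(max(zt,.049),.089)-.058; dx=np.sqrt(.1047**2-z**2)-.1
    return [*(PAD+F*dx),zt+bot.tcp_to_tips]
def go(zt,v): bot.servo_line(pose(zt),Q,velocity=v); o=get_obs(); print(round(o["time_s"],2),round(zt,4),np.round(o["position"],4),np.round(o["wrist_force"],2))
E
python3 - <<'E'
from mv import *
import cv2
hand.move_gripper(0.0,20)
bot.reach(pose(.22),Q); go(.105,.15)
for z in(.095,.09,.087,.084): go(z,.03)
for n in("side",):
    c=vision.read_camera(n);cv2.imwrite(f"pics/{n}1.png",cv2.resize(c["frame"][150:330,200:440,::-1],None,fx=3,fy=3))
E
```

```text
3.98 0.105 [0.4455 0.0089 0.1225] [ 0.28 -0.76 -0.42]
4.47 0.095 [0.4449 0.009  0.1119] [ 0.75  1.44 -0.58]
4.78 0.09 [0.4448 0.009  0.1068] [-0.08 -0.33  0.2 ]
5.03 0.087 [0.4449 0.0089 0.1043] [0.11 0.12 6.4 ]
5.28 0.084 [0.4441 0.0088 0.1013] [-0.09 -0.58  8.55]
```

View pics/side1.png

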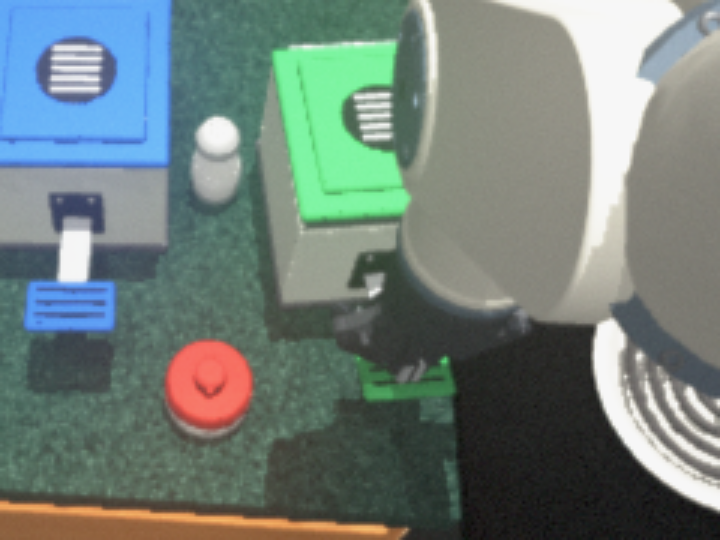

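The picture shows the closed fingertips on the green paddle (about crop px 410,370). The force is about 8.5 N upward, so contact is good and I'll press on.

```bash
python3 - <<'E'
from mv import *
import cv2
go(.07,.012);go(.055,.012)
base=get_obs()["wrist_force"][2]; z=.055
while z>.042:
    z-=.0015; go(z,.012); bot.dwell(.15); f=get_obs()["wrist_force"][2]; print("f",round(f,2))
    if f>15: break
for n in("side","top"):
    c=vision.read_camera(n);cv2.imwrite(f"pics/{n}2.png",c["frame"][:,:,::-1])
print(get_obs()["time_s"])
E
```

```text
6.67 0.07 [0.4411 0.0084 0.0872] [-1.53 -0.23  6.07]
8.07 0.055 [0.4401 0.0083 0.0719] [-2.88 -2.19  3.38]
8.34 0.0535 [0.4402 0.0084 0.0704] [-1.68 -0.17  2.53]
f 4.36
8.77 0.052 [0.4405 0.0084 0.069 ] [-3.03 -0.22  3.65]
f 2.43
9.19 0.0505 [0.4407 0.0084 0.0675] [-1.33 -0.52  2.87]
f 3.16
9.62 0.049 [0.4408 0.0084 0.0659] [-2.8   0.2   3.33]
f 2.69
10.04 0.0475 [0.4409 0.0084 0.0644] [-0.99 -0.14  2.24]
f 1.85
10.47 0.046 [0.441  0.0084 0.0636] [-4.5   0.51 14.11]
f 13.04
10.89 0.0445 [0.441  0.0084 0.063 ] [-9.78 -0.65 35.05]
f 33.84
11.1417
```

View pics/side2.png

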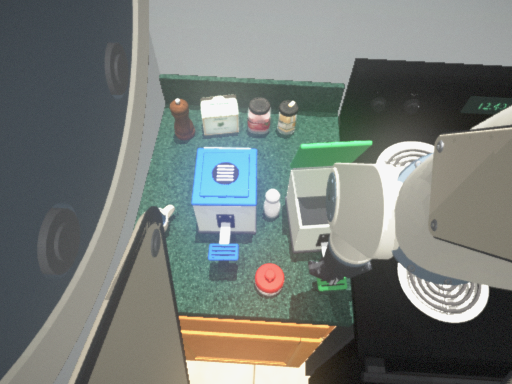

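The lid stands fully open (green panel upright at about px 332,152) and the lever is at its stop. I'll ease the force, hold, then release slowly.

```bash
python3 - <<'E'
from mv import *
import cv2
go(.0458,.01); bot.dwell(2.0); print(np.round(get_obs()["wrist_force"],1)); bot.dwell(2.2); print(np.round(get_obs()["wrist_force"],1))
go(.068,.007); go(.084,.007); go(.093,.005); go(.11,.05); go(.22,.15)
bot.goto_joints([-1.165,.353,1.633,0,1.155,-.002])
for n in("side","top"):
    c=vision.read_camera(n);cv2.imwrite(f"pics/{n}3.png",c["frame"][:,:,::-1]);np.savez(f"{n}3.npz",**c)
from loc import *
for k in greens(c):
    P=np.array([ray(c,p,.148 if cv2.contourArea(k)>2000 else .087)[:2] for p in k[:,0,:].astype(float)])
    r=cv2.minAreaRect((P*1000).astype(np.float32));print(np.round(r[0],1),np.round(r[1],1),round(r[2],1))
print(get_obs()["time_s"])
E
```

```text
11.43 0.0458 [0.441  0.0084 0.0635] [-4.83  0.47 16.1 ]
[-4.3 -0.1 16.5]
[-4.4  0.9 15.8]
18.95 0.068 [0.4414 0.0085 0.0852] [0.13 0.97 4.76]
21.42 0.084 [0.4447 0.0089 0.1015] [0.14 0.56 6.92]
23.39 0.093 [0.445 0.009 0.11 ] [-0.47  0.79  0.05]
23.88 0.11 [0.4452 0.009  0.1274] [0.32 0.57 0.29]
24.77 0.22 [0.4444 0.009  0.2362] [0.9  0.25 0.33]
[601.   30.8] [151.1 138.3] 8.0
[446.3   9. ] [42.  64.1] 8.5
27.0667
```

View pics/top3.png

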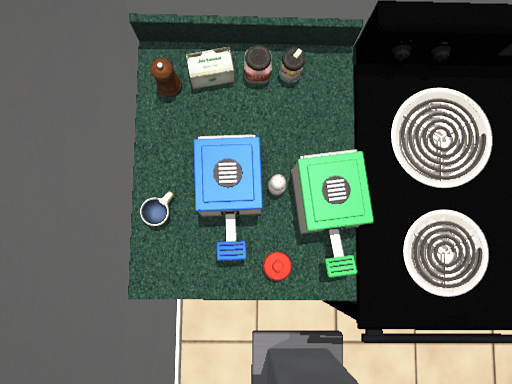

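The green lid is shut (about px 335,190), the paddle is back at rest (341,266), and everything else is where it was.

```bash
python3 -c "
from workcell import *
print(hand_in())"
```

```text
the job is handed in; nothing more can be done
None
```

I pressed the green lever to its stop and held the lid fully open for just over four seconds. I then let it ease shut over about six seconds, moved the arm clear with the caddies and the things around them unmoved in the final picture, and handed the job in at about 27 s.

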